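# Park the notions box under the dock's sprung hold-down arm

### The job

Park the small clear notions box in the grey dock: push it, either end first, in under the metal hold-down arm so that it lifts the arm, and on until it is firmly home against the orange depth stop, then let go so that the arm bears down on its lid. Feel your way gently: do not bear down hard on the dock with the box and do not shove the lightly clamped orange stop out of its setting, and leave the black thread spool and the blue chalk where they are.

Things in the scene. Friction and masses are not known exactly. Their poses are not given: they have to be found in the camera images.
- box_center (a point): centre of the closed milky-clear box with bobbins in it (loose, 60 g): 76 mm long in its x, 46 mm wide in its y (lid; the walls below are 44 mm), 24 mm high; this point lies half-way up (12 mm over its underside). x along its length, z up; the two ends are alike. Grip it across its width near the end that stays outside.
- box: the same box; origin at the centre of its underside
- box_end_a (a point): middle of the box's end face at its +x end, half-way up
- box_end_b (a point): middle of the box's end face at its -x end, half-way up
- dock: grey plastic dock fixed to the table, placed and turned differently each time; origin on the table, x is the direction of insertion (roughly away from the robot), y across, z up. Its floor is 6 mm above the table: a tongue 47 mm wide from x=-87 to -2 mm, then a base 72 mm wide to x=122 mm. Hinge cheeks at x=93 to 117 mm stand 46 mm over the table
- dock_mouth (a point): middle of the dock's floor between the flared mouths of its guide rails, at dock x=6 mm, 6 mm above the table; axes as the dock's. The rails are 12 mm high and 50 mm apart inside, and run from dock x=14 to 64 mm; the flares begin at x=5 mm, 59 mm apart
- holddown (a joint): angle (rad) of the sprung metal hold-down arm, a strip 14 mm wide, hinged at dock x=105 mm, 38 mm above the table; 0 at rest, grows as its tip rises (about 0.12 with the box beneath). The toe bears down with about 3.5 N at rest and 6 N on the box; driving the box beneath takes about 6 to 18 N, dragging it on 4 to 10 N, more if it is also pressed on the floor
- toe (a point): underside of the arm's white nylon toe, at dock x=18 mm, 20 mm above the table at rest. In front of it the strip turns up as a ramp of 26 degrees to a lip at dock x=-16 mm, 39 mm above the table (53 mm with the box beneath). The ramp meets the box when its leading end is near dock x=-5 mm; from x=18 mm on the toe rides on the lid
- stop: orange depth stop, 12 mm long, 32 mm wide, 10 mm high, between the rails on the dock's floor, clamped by friction in a slot along dock x: a push of over about 11 N shifts it. Its setting differs each time (face at dock x=32 to 46 mm). Axes as the dock's
- stop_face (a point): middle of the front face of the orange stop, which the box's leading end must meet
- spool: bystander: black thread spool, 30 mm wide, 52 mm high, standing to the left of the dock
- chalk: bystander: blue chalk cake, 45 x 39 x 6 mm, lying to the right of the dock
Mind the look-alikes: they are no part of the job. What is shaped like the box but yellow is not meant.

How it is judged (in metres and radians):
On the way, in this order (a step that is already met when the one before it is completed fails the run):
1. the box's leading end has pushed in beneath the hold-down arm and lifted it (value of joint holddown above 0.09 rad and contact force between box and holddown above 1.5 N and x of any of box_end_a, box_end_b in the frame of dock above 0.008 m), for 0.05 s.
2. the box is pressed home against the orange stop with at least 3 N (contact force between box and stop above 3 N), for 0.1 s.
At the end, for the whole second after the job is handed in: an end of the box stands within 3.5 mm of the middle of the stop's face, the box lies flat (3 degrees) and in line with the dock (4.5 degrees), released and at rest, with the arm bearing down on its lid with more than 2 N (horizontal distance between any of box_end_a, box_end_b and stop_face below 0.0035 m and angle between the x axis of box and the x axis of dock, either way round below 0.08 rad and angle between box's own z axis and vertical below 0.05 rad and contact force between box and holddown above 2 N and value of joint holddown between 0.08 and 0.15 rad and linear speed of box below 0.01 m/s); the robot touches nothing.
It fails at once if the orange stop is shoved more than 1.5 mm out of its setting (distance of stop_face from where it was at the start of the episode above 0.0015 m).
It fails at once if the box is pressed into the dock (floor, arm and stop together) with more than 35 N (contact force between box and dock above 35 N).
It fails at once if the spool is moved more than 15 mm (distance of spool from where it was at the start of the episode above 0.015 m).
It fails at once if the chalk is moved more than 15 mm (distance of chalk from where it was at the start of the episode above 0.015 m).
It also fails if it takes over 64 s, if anything falls off the work surface, if the arm or the gripper's body presses on something with over 40 N, if the wrist force passes 120 N, or if a joint passes its speed limit or range.

### The arm

A 6-joint arm with a two-finger parallel gripper is mounted at the origin on a cart in front of the work surface, level with it; the furniture and walls round the work are solid. World frame = base frame: x ahead of the robot, y to its left, z up, the work surface at z = 0. Lengths are in m, angles in degrees, forces in N, time in s.
With the tool pointing down it reaches from about 0.25 to 0.725 m from the base axis. Payload 9.7 kg.
Tool frame: the origin (TCP) lies at the very end of the fingers, on their centre line; the grasp point (between the pads) lies grasp_offset behind it (grasp_offset is the distance from the TCP to the grasp point, in m); z points along the fingers, y is the line along which they close (so a half turn about z gives the same grasp; the last joint's range is limited). The gripper opens to 85 mm and grips with 20 to 120 N. Pads are 22 mm wide; open, the fingers measure 114 mm over their backs; the gripper's body (76 mm by 85 mm) begins 54 mm behind the grasp point. The pads swing forward as they close: fully open they stand 13 mm farther back than shut.
Start: joints at [-72.479, 4.979, 10.078, 95.1, 0, 90], TCP at [0.166, -0.524, 0.231] pointing down, gripper open.
Joint ranges: [-179.16, 179.16], [-48.56, 103.87], [-65.8, 70.77], [-126.05, 130.52], [-82.76, 87.17], [-180, 180]. Speed limits (degrees/s): [127.2, 127.2, 147.25, 180, 180, 180].

### API

Orientations are given as [roll, pitch, yaw] about the fixed x, y, z axes, in that order (R = Rz(yaw) Ry(pitch) Rx(roll)).
In Python, from workcell import get_obs, camera, calibration, job_done, recognise, cut_out, mark_of, grasp_offset gives the robot as it stands.
- The arm moves only by the tool servo_tool, never from a script. Its argument "moves" is a list of rows, each a list of 3 entries, a list of its own where there are three numbers: the turn, a rotation vector about the tool's x, y, z in degrees, then the shift along the tool's x, y, z in m, then the opening in per cent of the stroke, from 0 (shut) to 100 (fully open). In form: [[[ax, ay, az], [x, y, z], claw], ...]. A call has 1 to 12 rows; each row shifts and turns the commanded pose from where the row before left it, along the tool's axes as they then stand; what a row does not reach is not made up. A row lasts 1/10 s, in which the tool goes at most 50 mm and 8.59 degrees, less where a joint would pass 70% of its speed; a pose out of reach is approached as far as the arm can. A call is refused whole if a number of a shift passes 0.05 or a number of a turn 8.59, either way. A call with a gripper value outside its range is refused whole. The fingers move at their own pace and stop on an object; "force" is the grip in N (left out, the last holds). Time passes only in rows, so rows that do not move let the fingers close. It gives the time, the measured TCP pose, the force, the opening and the grip force at its end, in the units of the state.
- get_obs(): the state, without advancing time (a new reading comes with each control period).
- camera(name): name is "side" or "top"; returns (picture, depth): 420x560x3 uint8, red, green, blue; 420x560 float32, m along the optical axis (not along the pixel's ray), 0 where there is no reading.
- calibration(name): a dict with "camera_matrix" (3x3 intrinsics, pixels), "R" (3x3) and "t" (3): a world point X has camera coordinates R X + t. Camera axes: x right, y down, z forward; pixel columns grow to the right and rows downward; lengths in m; the calibration is good to about 2 mm. A picture is of the moment at which its call begins. calibration takes no time and is no camera call.
- job_done(): hands the job in; it is judged then, once.
Trained networks look in the newest picture that a camera, given by its name, has taken for a name from the list of things; names that differ only in an ending like _2 or _b are one class to them, and where a whole thing is asked for, a point or a joint stands for the part that bears it (a point fixed in the world has none). Each returns a list of dicts, best first, with "score" (0 to 1); they miss things now and then, are a little off and sometimes report something else, mostly with a low value. They report only what shows in the picture. A call takes as long as a camera call. They do not tell look-alikes from the thing itself.
- recognise(name, camera): "xyz" ([x, y, z] in m, in the coordinates of the camera as it stood for that picture, good to about 4 mm: the middle of the surface that is visible of it).
- cut_out(name, camera): "mask" (420x560 bool, what is visible of it).
- mark_of(name, camera): "xyz" ([x, y, z] in m, in the coordinates of the camera as it stood for that picture, good to about 4 mm: a listed point, or the origin of a listed thing).
The state is a dict: "time": time; "q": joint angles; "qd": joint speeds; "joint_efforts": joint torques, N m; "ee_pos": TCP position; "tcp_rot": TCP orientation; "wrist_force": force on the tool from outside, world axes, zero at the start; "torque": the same for the moment, N m; "opening": finger opening in m; "grasp_force": force on a finger pad.
Only numpy, scipy, OpenCV 4.12 (cv2) and the standard library are available. Lean on these libraries where they do the work, as an engineer would, in place of code of your own. Each camera call takes 0.05 s, during which the arm holds its last target. There are 200 camera calls.

## Working session

There is one attempt and no reset: what is moved stays moved. The work goes in short steps, Python scripts to look and compute and a tool call to move; the robot and the scene stay as the last step left them, time stands still between calls to the robot, and variables do not carry over. Pictures are saved under pics/ and viewed, at most 12 in all, crops included, and the job is handed in when it is done.

Besides the shell and the picture viewer there is one more tool, called after "Emit:" as name(argument=value, ...) on one line, values as JSON. servo_tool: Moves the arm, as the interface text tells. Its arguments: {"type":"object","properties":{"moves":{"type":"array"},"force":{"type":"number"}},"required":["moves"]}

```bash
mkdir -p pics; cat > h.py <<'E'
from workcell import *
import numpy as np, cv2
def w(name,p):
    c=calibration(name); return np.array(c["R"]).T@(np.array(p)-np.array(c["t"]))
def cloud(name,d):
    c=calibration(name);K=np.array(c["camera_matrix"])
    v,u=np.mgrid[0:420,0:560]
    P=np.stack([(u-K[0,2])/K[0,0]*d,(v-K[1,2])/K[1,1]*d,d],-1)
    return (P-np.array(c["t"]))@np.array(c["R"])
E
python3 - <<'E'
from h import *
np.set_printoptions(precision=4,suppress=True)
ims=[]
for n in("top","side"):
    im,d=camera(n);np.savez(n+"0",im=im,d=d);cv2.imwrite(f"pics/{n}0.png",im[:,:,::-1])
    for k in("box_center","box_end_a","box_end_b","dock","dock_mouth","toe","stop_face","spool","chalk"):
        print(n,k,[(round(r["score"],2),w(n,r["xyz"])) for r in mark_of(k,n)[:3]])
o=get_obs();print(o["time"],o["ee_pos"],o["tcp_rot"],o["opening"],grasp_offset, o["wrist_force"])
E
```

```text
top box_center [(0.87, array([ 0.4876, -0.3176,  0.0134])), (0.65, array([ 0.4877, -0.2034,  0.0138]))]
top box_end_a [(0.94, array([ 0.4867, -0.2391,  0.0182])), (0.71, array([ 0.4536, -0.3286,  0.0127])), (0.65, array([ 0.5238, -0.3075,  0.0144]))]
top box_end_b [(0.94, array([ 0.4867, -0.2391,  0.0182])), (0.71, array([ 0.4536, -0.3286,  0.0127])), (0.65, array([ 0.5238, -0.3075,  0.0144]))]
top dock [(0.96, array([ 0.6181, -0.0307,  0.0029]))]
top dock_mouth [(0.76, array([ 0.623 , -0.0294,  0.0039]))]
top toe [(0.68, array([ 0.6328, -0.0359,  0.0192])), (0.35, array([ 0.6533, -0.0454,  0.0059]))]
top stop_face [(0.39, array([ 0.6554, -0.0406,  0.0158]))]
top spool [(0.45, array([0.7223, 0.057 , 0.0021]))]
top chalk [(0.65, array([ 0.6426, -0.1654,  0.0002])), (0.44, array([ 0.49  , -0.3161, -0.0001]))]
side box_center [(0.95, array([ 0.493 , -0.3209,  0.0091])), (0.84, array([ 0.4901, -0.2036,  0.0091]))]
side box_end_a [(0.98, array([ 0.4887, -0.1645,  0.0083])), (0.88, array([ 0.4889, -0.2404,  0.0131])), (0.81, array([ 0.535 , -0.3026,  0.0128]))]
side box_end_b [(0.98, array([ 0.4887, -0.1645,  0.0083])), (0.88, array([ 0.4889, -0.2404,  0.0131])), (0.81, array([ 0.535 , -0.3026,  0.0128]))]
side dock [(0.84, array([ 0.623 , -0.0321, -0.0008]))]
side dock_mouth [(0.88, array([ 0.6274, -0.0328,  0.006 ]))]
side toe [(0.61, array([ 0.6557, -0.0422,  0.0089])), (0.59, array([ 0.6361, -0.0358,  0.0171]))]
side stop_face [(0.53, array([ 0.6571, -0.0432,  0.0081]))]
side spool [(0.55, array([0.7265, 0.0519, 0.0001]))]
side chalk [(0.51, array([ 0.6486, -0.1617, -0.0036]))]
1.0 [ 0.1656 -0.5245  0.2313] [179.9972  -0.0004  17.5214] 0.08564948957996162 0.0187 [-0.5487  0.2346 -0.3469]
```

View pics/top0.png

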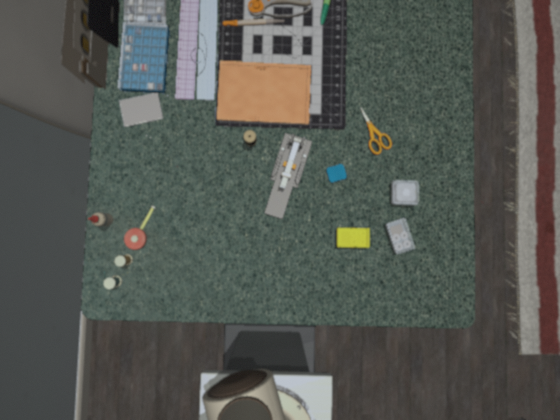

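View pics/side0.png

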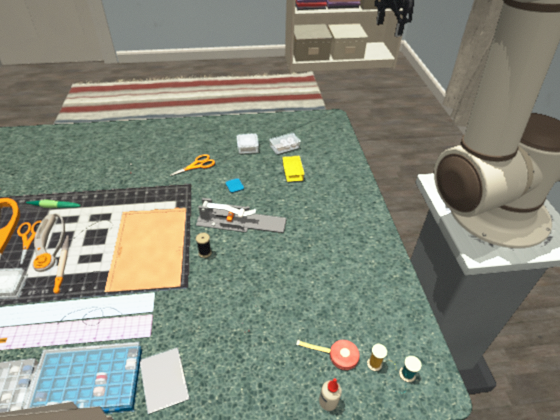

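```bash
python3 - <<'E'
from h import *
np.set_printoptions(precision=4,suppress=True)
for n in("top","side"):
    im,d=camera(n); P=cloud(n,d)
    for k in("box","dock","stop","holddown"):
        for r in cut_out(k,n)[:2]:
            m=r["mask"]; p=P[m]; 
            ok=(d[m]>0)&(abs(p[:,2])<.08); p=p[ok]
            print(n,k,round(r["score"],2),len(p),"mean",p.mean(0),"z pct",np.percentile(p[:,2],[5,25,50,75,95]))
            if k=="box":q=p[p[:,2]>.018]
            elif k=="dock":q=p[(p[:,2]>.002)&(p[:,2]<.011)]
            else:q=p
            if len(q)<8: continue
            c=cv2.minAreaRect((q[:,:2]*1000).astype(np.float32)); 
            e=np.linalg.eigh(np.cov(q[:,:2].T))[1][:,1]
            print("   rect",np.round(c[0],1),np.round(c[1],1),round(c[2],1),"pca",np.degrees(np.arctan2(e[1],e[0])).round(1))
    cs=[(375,215,430,260),(255,125,325,225)] if n=="top" else [(260,125,310,160),(190,190,295,240)]
    for i,(a,b,c,e) in enumerate(cs): cv2.imwrite(f"pics/{n}c{i}.png",cv2.resize(im[b:e,a:c,::-1],None,fx=6,fy=6,interpolation=cv2.INTER_CUBIC)[:600,:800])
E
```

```text
top box 0.76 700 mean [ 0.4914 -0.3156  0.0221] z pct [0.0026 0.0223 0.0239 0.0253 0.0274]
   rect [ 491.7 -317.7] [77.2 48. ] 19.2 pca -160.6
top box 0.61 644 mean [ 0.4848 -0.2029  0.0235] z pct [0.0198 0.0228 0.0242 0.0255 0.0275]
   rect [ 484.7 -202.3] [43.7 79.6] 1.4 pca 92.8
top dock 0.66 1986 mean [ 0.6421 -0.0382  0.0124] z pct [0.0022 0.0046 0.0066 0.0159 0.0408]
   rect [633.2 -35.7] [ 71.  208.4] 73.7 pca 163.3
top holddown 0.65 313 mean [ 0.6645 -0.0445  0.0338] z pct [0.0076 0.0309 0.0364 0.0397 0.0423]
   rect [667.1 -43.9] [ 21.4 132.4] 76.2 pca 164.3
side box 0.91 485 mean [ 0.4891 -0.1929  0.0173] z pct [-0.0016  0.0123  0.0217  0.0231  0.0244]
   rect [ 489.  -201.6] [47.1 80.7] 0.4 pca 92.2
side box 0.57 438 mean [ 0.497  -0.309   0.0174] z pct [0.0024 0.0123 0.021  0.0227 0.0244]
   rect [ 495.7 -316.3] [79.1 51.1] 17.9 pca -161.6
side dock 0.56 1821 mean [ 0.6486 -0.0311  0.0117] z pct [0.0016 0.0034 0.005  0.0159 0.039 ]
   rect [636.5 -32.8] [ 70.5 209.6] 81.5 pca 167.6
side holddown 0.66 403 mean [ 0.4972 -0.3075  0.0175] z pct [0.0026 0.0125 0.0211 0.0228 0.0244]
   rect [ 496.5 -314.4] [75.8 48.6] 19.9 pca -165.5
side holddown 0.6 270 mean [0.7248 0.0633 0.0335] z pct [0.0028 0.0193 0.0377 0.0494 0.0512]
   rect [727.1  46.9] [26.4 48.4] 8.9 pca 149.5
```

View pics/topc1.png

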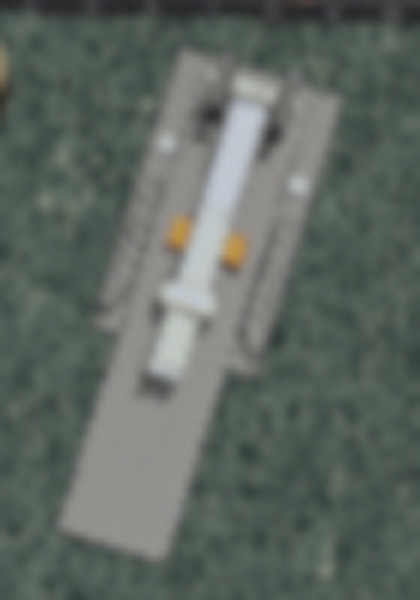

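View pics/sidec1.png

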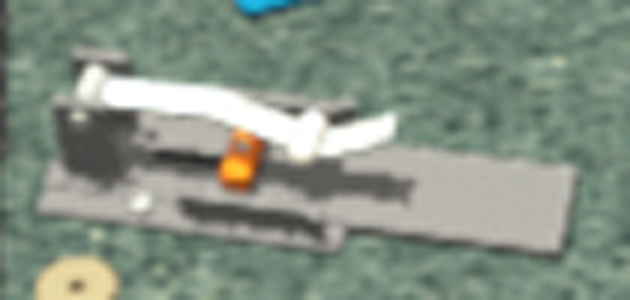

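```bash
python3 - <<'E'
from h import *
from scipy.optimize import least_squares
np.set_printoptions(precision=4,suppress=True)
def pl(n,u,v,z):
    c=calibration(n);K=np.array(c["camera_matrix"]);R=np.array(c["R"]);o=-R.T@np.array(c["t"])
    r=R.T@np.linalg.inv(K)@np.array([u,v,1]);return (o+r*(z-o[2])/r[2])
T=lambda u,v,z:pl("top",254.6+u/6,124.6+v/6,z)[:2]
S=lambda u,v,z:pl("side",189.6+u/6,189.6+v/6,z)[:2]
M={"top":[T(62,525,.006),T(165,558,.006),T(185,50,.006),T(340,95,.006)],"side":[S(565,252,.006),S(577,168,.006),S(40,212,.006)]}
D={"top":[(-87,23.5),(-87,-23.5),(122,36),(122,-36)],"side":[(-87,23.5),(-87,-23.5),(122,36)]}
for n in M:
    d=np.array(D[n])/1000;m=np.array(M[n])
    f=lambda p:(np.c_[p[0]+d[:,0]*np.cos(p[2])-d[:,1]*np.sin(p[2]),p[1]+d[:,0]*np.sin(p[2])+d[:,1]*np.cos(p[2])]-m).ravel()
    s=least_squares(f,[.62,-.03,-.3]);p=s.x
    print(n,p[:2],np.degrees(p[2]),"res mm",s.fun*1000)
    pts=[T(165,246,.016),T(244,270,.016)] if n=="top" else [S(220,183,.006),S(250,190,.006),S(262,140,.016),S(250,180,.016)]
    for q in pts:
        e=q-p[:2];print("  stop pts in dock",e[0]*np.cos(p[2])+e[1]*np.sin(p[2]),-e[0]*np.sin(p[2])+e[1]*np.cos(p[2]))
E
```

```text
top [ 0.6165 -0.0316] -16.091471345829113 res mm [-1.2535  1.4772 -1.7249 -0.8497  2.789   1.6336  0.1895 -2.2611]
  stop pts in dock 0.036730521147105406 0.016459386327224254
  stop pts in dock 0.03704992076650936 -0.01757917792555312
side [ 0.618  -0.0273] -15.516819954242703 res mm [-0.1208  0.4306 -1.9404 -0.394   2.0612 -0.0366]
  stop pts in dock 0.05392771408943056 0.008662937449413962
  stop pts in dock 0.0412917248221898 0.010483093404257864
  stop pts in dock 0.04001611774786371 -0.00799368888919213
  stop pts in dock 0.03975394156497677 0.014368878574835759
```

View pics/topc0.png

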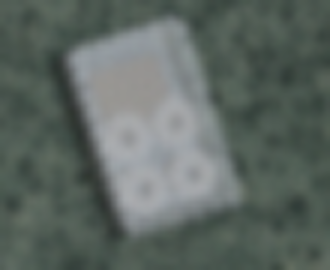

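Emit:
servo_tool(moves=[[[0,0,0],[0.029,-0.0083,0.009],100],[[0,0,0],[0.029,-0.0083,0.009],100],[[0,0,0],[0.029,-0.0083,0.009],100],[[0,0,0],[0.029,-0.0083,0.009],100],[[0,0,0],[0.029,-0.0083,0.009],100],[[0,0,0],[0.029,-0.0083,0.009],100],[[0,0,0],[0.029,-0.0083,0.009],100],[[0,0,0],[0.029,-0.0083,0.009],100],[[0,0,0],[0.029,-0.0083,0.009],100],[[0,0,0],[0.029,-0.0083,0.009],100],[[0,0,0],[0.029,-0.0083,0.009],100],[[0,0,-1],[0.029,-0.0083,0.009],100]], force=25)

```text
time: 2.7
ee_pos: [0.4684, -0.3239, 0.123]
tcp_rot: [180.0, -0.0, 18.5]
wrist_force: [0.3, -0.4, 0.8]
opening: 0.0857
grasp_force: 0.0
```

Emit:
servo_tool(moves=[[[0,0,0],[0,0.001,0.02],100],[[0,0,0],[0,0,0.03],100],[[0,0,0],[0,0,0.03],100],[[0,0,0],[0,0,0.02],100],[[0,0,0],[0,0,0.011],100],[[0,0,0],[0,0,0.006],100],[[0,0,0],[0,0,0.004],100],[[0,0,0],[0,0,0],100]])

```text
time: 3.5
ee_pos: [0.468, -0.3259, 0.0027]
tcp_rot: [180.0, -0.0, 18.5]
wrist_force: [-0.6, 0.1, 0.5]
opening: 0.0852
grasp_force: 0.0
```

Emit:
servo_tool(moves=[[[0,0,0],[0,0,0],70],[[0,0,0],[0,0,0],60],[[0,0,0],[0,0,0],50],[[0,0,0],[0,0,0],40],[[0,0,0],[0,0,0],30],[[0,0,0],[0,0,0],30],[[0,0,0],[0,0,0],30],[[0,0,0],[0,0,0],30]])

```text
time: 4.3
ee_pos: [0.4681, -0.3259, 0.003]
tcp_rot: [180.0, -0.0, 18.5]
wrist_force: [-1.2, 0.5, 5.3]
opening: 0.0452
grasp_force: 25.4
```

Emit:
servo_tool(moves=[[[0,0,0],[0,0,0],30],[[0,0,0],[0,0,-0.01],30],[[0,0,0],[0,0,-0.02],30],[[0,0,0],[0,0,-0.02],30],[[0,0,0],[0,0,-0.01],30],[[0,0,0],[0,0,0],30],[[0,0,0],[0,0,0],30]], force=40)

```text
time: 5.0
ee_pos: [0.4676, -0.3256, 0.0617]
tcp_rot: [-180.0, 0.0, 18.5]
wrist_force: [0.3, -0.1, -1.4]
opening: 0.0444
grasp_force: 40.9
```

```bash
python3 - <<'E'
from h import *
np.set_printoptions(precision=4,suppress=True)
im,d=camera("side");P=cloud("side",d)
for k in("box_center","box_end_a"):print(k,[(round(r["score"],2),w("side",r["xyz"])) for r in mark_of(k,"side")[:4]])
cv2.imwrite("pics/s2.png",cv2.resize(im[90:190,230:350,::-1],None,fx=5,fy=5,interpolation=cv2.INTER_CUBIC))
o=get_obs();print(o["ee_pos"],o["tcp_rot"],o["wrist_force"],o["torque"])
E
```

```text
box_center [(0.86, array([ 0.4889, -0.2038,  0.0105])), (0.83, array([ 0.4931, -0.3186,  0.0652])), (0.35, array([ 0.4594, -0.3313,  0.0724]))]
box_end_a [(0.96, array([ 0.4575, -0.3317,  0.071 ])), (0.9, array([ 0.5346, -0.3045,  0.0702])), (0.61, array([ 0.4885, -0.1642,  0.0119])), (0.56, array([ 0.4885, -0.2371,  0.0115]))]
[ 0.4673 -0.3253  0.0611] [-179.9192    0.0605   18.5218] [-0.2022  0.0266 -1.2924] [-0.0042  0.0313 -0.0129]
```

View pics/s2.png

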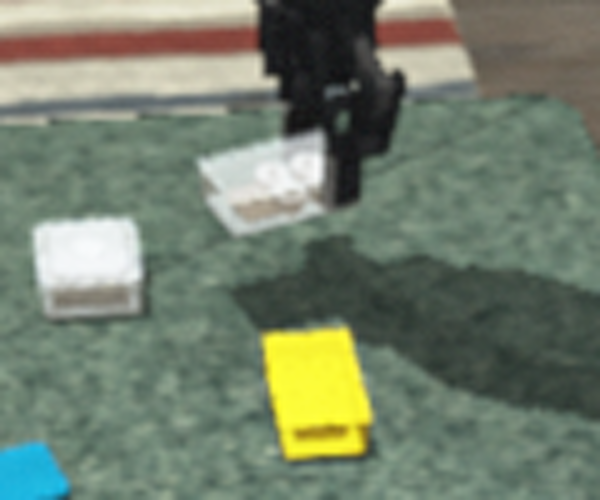

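Emit:
servo_tool(moves=[[[0,0,0],[0.0139,-0.0233,0],30],[[0,0,0],[0.0139,-0.0233,0],30],[[0,0,0],[0.0139,-0.0233,0],30],[[0,0,0],[0.0139,-0.0233,0],30],[[0,0,0],[0.0139,-0.0233,0],30],[[0,0,0],[0.0139,-0.0233,0],30],[[0,0,0],[0.0139,-0.0233,0],30],[[0,0,0],[0.0139,-0.0233,0],30],[[0,0,0],[0.0139,-0.0233,0],30],[[0,0,0],[0.0139,-0.0233,0],30],[[0,0,0],[0.0139,-0.0233,0],30],[[0,0,0],[0.0139,-0.0233,0],30]])

```text
time: 6.35
ee_pos: [0.5368, -0.0065, 0.0615]
tcp_rot: [-180.0, 0.1, 18.5]
wrist_force: [1.0, 0.5, -1.4]
opening: 0.0445
grasp_force: 41.0
```

Emit:
servo_tool(moves=[[[0,0,6.9],[0,0,0],30],[[0,0,6.9],[0,0,0],30],[[0,0,6.9],[0,0,0],30],[[0,0,6.9],[0,0,0],30],[[0,0,6.9],[0,0,0],30],[[0,0,0],[0,0,0],30],[[0,0,0],[0,0,0],30],[[0,0,0],[0,0,0],30]])

```text
time: 7.15
ee_pos: [0.528, -0.0769, 0.0619]
tcp_rot: [-177.0, 0.3, -9.8]
wrist_force: [0.2, 0.1, -1.7]
opening: 0.0443
grasp_force: 41.2
```

```bash
python3 - <<'E'
from h import *
np.set_printoptions(precision=4,suppress=True)
for n in("top","side"):
    im,d=camera(n)
    for k in("box_center","box_end_a","dock_mouth","toe","stop_face"):print(n,k,[(round(r["score"],2),w(n,r["xyz"])) for r in mark_of(k,n)[:4]])
    a,b=(250,130) if n=="top" else (190,170)
    cv2.imwrite(f"pics/{n}3.png",cv2.resize(im[b:b+90,a:a+110,::-1],None,fx=6,fy=6,interpolation=cv2.INTER_CUBIC))
o=get_obs();print(o["time"],o["ee_pos"],o["tcp_rot"],o["wrist_force"],o["torque"])
E
```

```text
top box_center []
top box_end_a []
top dock_mouth [(0.96, array([ 0.6228, -0.0319,  0.0046]))]
top toe [(0.52, array([ 0.6319, -0.0358,  0.0193]))]
top stop_face [(0.52, array([ 0.6536, -0.0409,  0.0154]))]
side box_center [(0.74, array([ 0.5529, -0.083 ,  0.0646])), (0.73, array([ 0.4902, -0.2045,  0.0101])), (0.57, array([0.7271, 0.0546, 0.0007]))]
side box_end_a [(0.82, array([ 0.5182, -0.0791,  0.0748])), (0.66, array([ 0.5972, -0.0883,  0.0713])), (0.58, array([ 0.4883, -0.2391,  0.0146])), (0.5, array([ 0.4891, -0.1654,  0.0092]))]
side dock_mouth [(0.9, array([ 0.6215, -0.0362,  0.0034])), (0.44, array([ 0.5197, -0.0779,  0.0718]))]
side toe [(0.7, array([ 0.5508, -0.0824,  0.0681])), (0.63, array([ 0.5196, -0.0801,  0.0736])), (0.62, array([ 0.6392, -0.0344,  0.0151]))]
side stop_face [(0.62, array([ 0.6565, -0.0427,  0.0079]))]
7.75 [ 0.5281 -0.0773  0.0623] [-176.9803    0.2979   -9.8785] [ 0.9039  0.0139 -1.8122] [-0.0681  0.0329  0.0219]
```

View pics/top3.png

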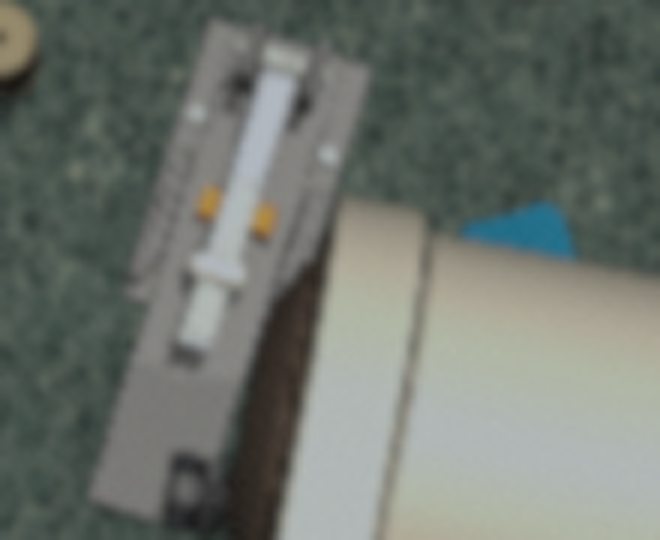

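```bash
python3 - <<'E'
from h import *
o=get_obs();print(o["q"],o["qd"],o["joint_efforts"])
E
```

```text
[ -9.93767449   3.17927545 -10.57017802  76.55159593   3.0194162
 179.94070306] [-0.09545742  0.08311469 -0.09800876  0.01845941 -0.12465434  0.10396613] [ 7.37518072e-02 -5.03420949e+01  4.67922378e+01  3.78490286e-02
  1.85249839e-01 -1.24010061e-03]
```

Emit:
servo_tool(moves=[[[0,0,-8],[-0.02,0,0],30],[[0,0,-8],[-0.02,0,0],30],[[0,0,0],[-0.02,0,0],30],[[0,0,0],[-0.02,0,0],30],[[0,0,0],[-0.02,0,0],30],[[0,0,0],[0,0,0],30],[[0,0,0],[0,0,0],30]])

```text
time: 8.45
ee_pos: [0.4291, -0.0798, 0.0621]
tcp_rot: [-177.0, -0.6, 6.1]
wrist_force: [0.2, -0.6, -1.0]
opening: 0.0446
grasp_force: 41.2
```

Emit:
servo_tool(moves=[[[-1.5,-0.3,0],[0,-0.02,0],30],[[-1.5,-0.3,0],[0,-0.02,0.01],30],[[0,0,0],[0,0,0.02],30],[[0,0,0],[0,0,0.015],30],[[0,0,0],[0,0,0.008],30],[[0,0,0],[0,0,0],30],[[0,0,0],[0,0,0],30]])

```text
time: 9.15
ee_pos: [0.425, -0.0397, 0.0108]
tcp_rot: [180.0, 0.0, 6.1]
wrist_force: [-0.2, 0.3, -1.7]
opening: 0.0446
grasp_force: 41.2
```

Emit:
servo_tool(moves=[[[0,0,0],[0,0,0.003],30],[[0,0,0],[0,0,0.002],30],[[0,0,0],[0,0,0.001],30],[[0,0,0],[0,0,0.001],30],[[0,0,0],[0,0,0],30]])

```text
time: 9.65
ee_pos: [0.4245, -0.0397, 0.0034]
tcp_rot: [180.0, 0.0, 6.1]
wrist_force: [0.3, 0.2, -1.2]
opening: 0.0447
grasp_force: 41.3
```

Emit:
servo_tool(moves=[[[0,0,0],[0,0,0.001],30],[[0,0,0],[0,0,0],60],[[0,0,0],[0,0,0],100],[[0,0,0],[0,0,0],100],[[0,0,0],[0,0,0],100],[[0,0,0],[0,0,-0.01],100],[[0,0,0],[0,0,-0.02],100],[[0,0,0],[0,0,-0.02],100],[[0,0,-7.5],[0,0,0],100],[[0,0,-7.5],[0,0,0],100],[[0,0,-7.5],[0,0,0],100],[[0,0,-7.5],[0,0,0],100]])

```text
time: 10.85
ee_pos: [0.4247, -0.0396, 0.0532]
tcp_rot: [180.0, 0.0, 36.4]
wrist_force: [-0.3, 0.6, 0.1]
opening: 0.0853
grasp_force: 0.0
```

Emit:
servo_tool(moves=[[[0,0,-7.5],[0,0,0],100],[[0,0,-7.5],[0,0,0],100],[[0,0,-7.5],[0,0,0],100],[[0,0,-7.5],[0,0,0],100],[[0,0,-7.5],[0,0,0],100],[[0,0,-7.5],[0,0,0],100],[[0,0,-7.5],[0,0,0],100],[[0,0,-7.5],[0,0,0],100],[[0,0,-7.5],[0,0,0],100],[[0,0,-7.5],[0,0,0],100],[[0,0,-7.5],[0,0,0],100],[[0,0,-7.5],[0,0,0],100]])

```text
time: 12.05
ee_pos: [0.4247, -0.0396, 0.0531]
tcp_rot: [-180.0, 0.0, 126.4]
wrist_force: [-0.6, -0.0, 0.1]
opening: 0.0852
grasp_force: 0.0
```

Emit:
servo_tool(moves=[[[0,0,-7.5],[0,0,0],100],[[0,0,-7.5],[0,0,0],100],[[0,0,-7.5],[0,0,0],100],[[0,0,-7.5],[0,0,0],100],[[0,0,-7.5],[0,0,0],100],[[0,0,-7.5],[0,0,0],100],[[0,0,-7.5],[0,0,0],100],[[0,0,-7.5],[0,0,0],100],[[0,0,0],[0,0,0],100],[[0,0,0],[0,0,0],100]])

```text
time: 13.05
ee_pos: [0.4247, -0.0396, 0.0528]
tcp_rot: [-180.0, -0.0, -174.1]
wrist_force: [0.3, -0.3, 0.1]
opening: 0.0854
grasp_force: 0.0
```

```bash
python3 - <<'E'
from h import *
np.set_printoptions(precision=4,suppress=True)
n="side";im,d=camera(n)
for k in("box_center","box_end_a"):print(n,k,[(round(r["score"],2),w(n,r["xyz"])) for r in mark_of(k,n)[:4]])
o=get_obs();print(o["time"],o["ee_pos"],o["tcp_rot"],o["wrist_force"],o["q"])
E
```

```text
side box_center [(0.85, array([ 0.4916, -0.2026,  0.0094])), (0.7, array([ 0.4496, -0.0377,  0.0091])), (0.38, array([ 0.4162, -0.0434,  0.0124]))]
side box_end_a [(0.96, array([ 0.487 , -0.1654,  0.0098])), (0.78, array([ 0.4144, -0.0443,  0.0088])), (0.74, array([ 0.4931, -0.0343,  0.0135])), (0.58, array([ 0.4909, -0.2376,  0.011 ]))]
13.2 [ 0.4246 -0.0396  0.0526] [-179.982    -0.0432 -174.027 ] [0.7791 0.7385 0.7813] [ -5.3134 -11.7533 -25.6355  76.1567  -0.0261 -11.2865]
```

Emit:
servo_tool(moves=[[[0,0,0],[0,0,0.02],100],[[0,0,0],[0,0,0.02],100],[[0,0,0],[0,0,0.01],100],[[0,0,0],[0,0,0],70],[[0,0,0],[0,0,0],50],[[0,0,0],[0,0,0],30],[[0,0,0],[0,0,0],30],[[0,0,0],[0,0,0],30],[[0,0,0],[0,0,0],30],[[0,0,0],[0,0,0],30]])

```text
time: 14.2
ee_pos: [0.4252, -0.0397, 0.0036]
tcp_rot: [-180.0, 0.0, -173.9]
wrist_force: [-2.4, 1.0, 4.9]
opening: 0.0445
grasp_force: 40.5
```

Emit:
servo_tool(moves=[[[0,0,0],[0,0,-0.01],30],[[0,0,0],[0,0,-0.02],30],[[0,0,7.37],[0,0,-0.01],30],[[0,0,7.37],[0,0,0],30],[[0,0,7.37],[0,0,0],30],[[0,0,0],[-0.0236,0.0156,0],30],[[0,0,0],[-0.0236,0.0156,0],30],[[0,0,0],[-0.0236,0.0156,0],30],[[0,0,0],[-0.0236,0.0156,0],30],[[0,0,0],[0,0,0],30],[[0,0,0],[0,0,0],30]])

```text
time: 15.3
ee_pos: [0.5324, -0.0055, 0.0424]
tcp_rot: [-179.9, -0.1, 164.0]
wrist_force: [0.8, -0.1, -1.6]
opening: 0.0444
grasp_force: 41.0
```

```bash
python3 - <<'E'
from h import *
np.set_printoptions(precision=4,suppress=True)
n="side";im,d=camera(n)
for k in("box_center","box_end_a","dock_mouth"):print(n,k,[(round(r["score"],2),w(n,r["xyz"])) for r in mark_of(k,n)[:4]])
cv2.imwrite("pics/s4.png",cv2.resize(im[150:250,180:320,::-1],None,fx=5,fy=5,interpolation=cv2.INTER_CUBIC))
o=get_obs();print(o["time"],o["ee_pos"],o["tcp_rot"],o["wrist_force"],o["q"])
E
```

```text
side box_center [(0.83, array([ 0.5544, -0.0183,  0.0463]))]
side box_end_a [(0.96, array([ 0.5987, -0.0231,  0.0536])), (0.94, array([ 0.5224, -0.006 ,  0.0506]))]
side dock_mouth [(0.69, array([ 0.6215, -0.0348,  0.0022])), (0.35, array([ 0.6352, -0.0347,  0.0156]))]
15.5 [ 0.5319 -0.0059  0.0426] [-179.966    -0.0355  163.9762] [0.1    0.3658 0.4832] [ -0.6263   3.1988 -12.7151  74.1294  -0.0234  15.3975]
```

View pics/s4.png

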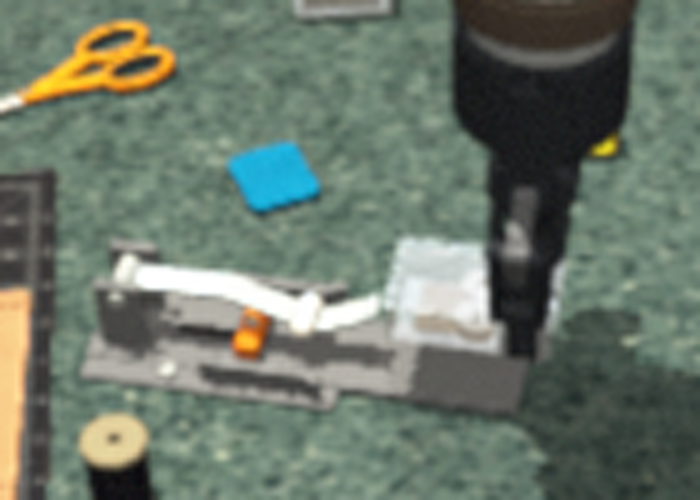

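Emit:
servo_tool(moves=[[[0,0,0],[0.004,0,0],30],[[0,0,0],[0,0,0.01],30],[[0,0,0],[0,0,0.01],30],[[0,0,0],[0,0,0.008],30],[[0,0,0],[0,0,0.002],30],[[0,0,0],[0,0,0],30],[[0,0,0],[0,0,0],30]])

```text
time: 16.2
ee_pos: [0.5287, -0.0046, 0.0124]
tcp_rot: [-180.0, -0.0, 164.0]
wrist_force: [0.3, -0.4, -0.2]
opening: 0.0445
grasp_force: 41.0
```

Emit:
servo_tool(moves=[[[0,0,0],[0,0,0.001],30],[[0,0,0],[0,0,0],30]])

```text
time: 16.4
ee_pos: [0.5288, -0.0046, 0.0114]
tcp_rot: [-180.0, -0.0, 164.0]
wrist_force: [0.5, -0.1, -0.6]
opening: 0.0444
grasp_force: 41.0
```

Emit:
servo_tool(moves=[[[0,0,0],[0,0,0.001],30],[[0,0,0],[0,0,0],30]])

```text
time: 16.6
ee_pos: [0.5286, -0.0046, 0.0102]
tcp_rot: [-180.0, -0.0, 164.0]
wrist_force: [-0.3, -0.6, -1.7]
opening: 0.0445
grasp_force: 41.0
```

Emit:
servo_tool(moves=[[[0,0,0],[0,0,0.0006],30],[[0,0,0],[0,0,0],30]])

```text
time: 16.8
ee_pos: [0.5286, -0.0046, 0.0097]
tcp_rot: [-180.0, -0.0, 164.0]
wrist_force: [0.3, -0.4, -0.1]
opening: 0.0445
grasp_force: 41.1
```

Emit:
servo_tool(moves=[[[0,0,0],[0,0,0.0006],30],[[0,0,0],[0,0,0],30]])

```text
time: 17.0
ee_pos: [0.5287, -0.0046, 0.0096]
tcp_rot: [-180.0, -0.0, 164.0]
wrist_force: [-2.0, 0.3, 5.1]
opening: 0.0448
grasp_force: 41.4
```

Emit:
servo_tool(moves=[[[0,0,0],[0,0,-0.0004],30],[[0,0,0],[-0.004,0,0],30],[[0,0,0],[-0.004,0,0],30],[[0,0,0],[-0.003,0,0],30],[[0,0,0],[0,0,0],30]])

```text
time: 17.5
ee_pos: [0.54, -0.0077, 0.0097]
tcp_rot: [-180.0, 0.0, 164.0]
wrist_force: [-0.2, -0.2, 4.6]
opening: 0.0444
grasp_force: 41.3
```

Emit:
servo_tool(moves=[[[0,0,0],[-0.002,0,0],30],[[0,0,0],[-0.002,0,0],30],[[0,0,0],[-0.002,0,0],30],[[0,0,0],[0,0,0],30]])

```text
time: 17.9
ee_pos: [0.5452, -0.0093, 0.0096]
tcp_rot: [-180.0, -0.0, 164.0]
wrist_force: [-2.1, 0.1, 4.6]
opening: 0.0446
grasp_force: 41.4
```

Emit:
servo_tool(moves=[[[0,0,0],[-0.002,0,-0.0004],30],[[0,0,0],[-0.002,0,0],30],[[0,0,0],[0,0,0],30]])

```text
time: 18.2
ee_pos: [0.5492, -0.0105, 0.0097]
tcp_rot: [-180.0, -0.0, 164.0]
wrist_force: [0.3, -0.2, 0.5]
opening: 0.0445
grasp_force: 41.1
```

Emit:
servo_tool(moves=[[[0,0,0],[-0.002,0,0],30],[[0,0,0],[-0.002,0,0],30],[[0,0,0],[0,0,0],30]])

```text
time: 18.5
ee_pos: [0.5524, -0.0115, 0.0097]
tcp_rot: [-180.0, -0.1, 164.0]
wrist_force: [-3.9, 0.0, 2.5]
opening: 0.0446
grasp_force: 41.2
```

Emit:
servo_tool(moves=[[[0,0,0],[-0.002,0,0],30],[[0,0,0],[-0.002,0,0],30],[[0,0,0],[0,0,0],30]])

```text
time: 18.8
ee_pos: [0.5559, -0.0125, 0.0097]
tcp_rot: [-180.0, -0.1, 164.0]
wrist_force: [-3.5, 0.8, 2.7]
opening: 0.0447
grasp_force: 41.3
```

Emit:
servo_tool(moves=[[[0,0,0],[-0.002,0,0],30],[[0,0,0],[-0.002,0,0],30],[[0,0,0],[0,0,0],30]])

```text
time: 19.1
ee_pos: [0.5596, -0.0135, 0.0097]
tcp_rot: [-180.0, -0.1, 164.0]
wrist_force: [-6.0, 1.4, 3.2]
opening: 0.0443
grasp_force: 41.3
```

Emit:
servo_tool(moves=[[[0,0,0],[-0.002,0,0],30],[[0,0,0],[-0.002,0,0],30],[[0,0,0],[0,0,0],30]])

```text
time: 19.4
ee_pos: [0.5632, -0.0146, 0.0096]
tcp_rot: [-180.0, -0.2, 164.0]
wrist_force: [-5.9, 2.4, 5.0]
opening: 0.0443
grasp_force: 41.4
```

Emit:
servo_tool(moves=[[[0,0,0],[-0.002,0,0],30],[[0,0,0],[-0.002,0,0],30],[[0,0,0],[0,0,0],30]])

```text
time: 19.7
ee_pos: [0.5667, -0.0155, 0.0097]
tcp_rot: [-180.0, -0.2, 164.0]
wrist_force: [-8.5, 1.7, 5.9]
opening: 0.0446
grasp_force: 41.4
```

Emit:
servo_tool(moves=[[[0,0,0],[-0.002,0,0],30],[[0,0,0],[-0.002,0,0],30],[[0,0,0],[0,0,0],30]])

```text
time: 20.0
ee_pos: [0.5692, -0.0163, 0.0096]
tcp_rot: [-180.0, -0.4, 164.0]
wrist_force: [-16.1, 3.7, 11.6]
opening: 0.0446
grasp_force: 41.8
```

Emit:
servo_tool(moves=[[[0,0,0],[-0.002,0,0],30],[[0,0,0],[-0.002,0,0],30],[[0,0,0],[0,0,0],30]])

```text
time: 20.3
ee_pos: [0.5745, -0.0177, 0.0096]
tcp_rot: [-180.0, -0.2, 164.0]
wrist_force: [-8.4, 2.5, 5.5]
opening: 0.0445
grasp_force: 41.5
```

Emit:
servo_tool(moves=[[[0,0,0],[-0.002,0,0],30],[[0,0,0],[-0.002,0,0],30],[[0,0,0],[0,0,0],30]])

```text
time: 20.6
ee_pos: [0.5786, -0.0189, 0.0097]
tcp_rot: [-180.0, -0.2, 164.0]
wrist_force: [-7.5, 1.4, 4.3]
opening: 0.0448
grasp_force: 41.4
```

Emit:
servo_tool(moves=[[[0,0,0],[-0.002,0,0],30],[[0,0,0],[-0.002,0,0],30],[[0,0,0],[0,0,0],30]])

```text
time: 20.9
ee_pos: [0.5824, -0.02, 0.0096]
tcp_rot: [-180.0, -0.2, 164.0]
wrist_force: [-6.9, 1.8, 5.1]
opening: 0.0443
grasp_force: 41.4
```

```bash
python3 - <<'E'
from h import *
np.set_printoptions(precision=4,suppress=True)
n="side";im,d=camera(n)
for k in("box_end_a","stop_face"):print(n,k,[(round(r["score"],2),w(n,r["xyz"])) for r in mark_of(k,n)[:4]])
cv2.imwrite("pics/s5.png",cv2.resize(im[170:250,190:310,::-1],None,fx=6,fy=6,interpolation=cv2.INTER_CUBIC))
o=get_obs();print(o["time"],o["ee_pos"],o["tcp_rot"],o["wrist_force"])
E
```

```text
side box_end_a [(0.95, array([ 0.4867, -0.1626,  0.0084])), (0.89, array([ 0.5704, -0.0208,  0.018 ])), (0.86, array([ 0.6491, -0.0377,  0.0162])), (0.79, array([ 0.4907, -0.2393,  0.0118]))]
side stop_face [(0.51, array([ 0.6567, -0.0403,  0.0117]))]
21.05 [ 0.5824 -0.02    0.0097] [-179.9606   -0.1605  164.0063] [-7.9041  2.011   5.2532]
```

View pics/s5.png

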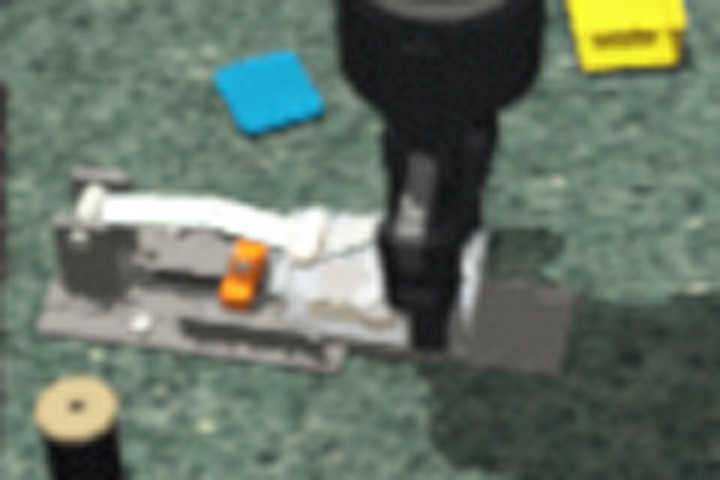

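Emit:
servo_tool(moves=[[[0,0,0],[-0.001,0,0],30],[[0,0,0],[-0.001,0,0],30],[[0,0,0],[0,0,0],30]])

```text
time: 21.35
ee_pos: [0.5842, -0.0205, 0.0096]
tcp_rot: [-180.0, -0.2, 164.0]
wrist_force: [-8.1, 1.9, 4.7]
opening: 0.0446
grasp_force: 41.4
```

Emit:
servo_tool(moves=[[[0,0,0],[-0.0008,0,0],30],[[0,0,0],[-0.0007,0,0],30],[[0,0,0],[0,0,0],30]])

```text
time: 21.65
ee_pos: [0.5856, -0.0209, 0.0096]
tcp_rot: [-180.0, -0.2, 164.0]
wrist_force: [-9.2, 2.8, 6.1]
opening: 0.0447
grasp_force: 41.5
```

Emit:
servo_tool(moves=[[[0,0,0],[-0.0006,0,0],30],[[0,0,0],[0,0,0],30]])

```text
time: 21.85
ee_pos: [0.5861, -0.0211, 0.0096]
tcp_rot: [-180.0, -0.2, 164.0]
wrist_force: [-8.2, 2.6, 5.8]
opening: 0.0442
grasp_force: 41.5
```

Emit:
servo_tool(moves=[[[0,0,0],[-0.0006,0,0],30],[[0,0,0],[0,0,0],30]])

```text
time: 22.05
ee_pos: [0.5867, -0.0213, 0.0096]
tcp_rot: [-180.0, -0.2, 164.0]
wrist_force: [-9.0, 3.2, 6.3]
opening: 0.0445
grasp_force: 41.5
```

Emit:
servo_tool(moves=[[[0,0,0],[-0.0006,0,0],30],[[0,0,0],[0,0,0],30]])

```text
time: 22.25
ee_pos: [0.5873, -0.0214, 0.0096]
tcp_rot: [-180.0, -0.2, 164.0]
wrist_force: [-9.6, 2.1, 6.0]
opening: 0.0445
grasp_force: 41.5
```

Emit:
servo_tool(moves=[[[0,0,0],[-0.0006,0,0],30],[[0,0,0],[0,0,0],30]])

```text
time: 22.45
ee_pos: [0.5878, -0.0216, 0.0096]
tcp_rot: [-180.0, -0.2, 164.0]
wrist_force: [-9.1, 2.8, 6.7]
opening: 0.0447
grasp_force: 41.5
```

Emit:
servo_tool(moves=[[[0,0,0],[-0.0006,0,0],30],[[0,0,0],[0,0,0],30]])

```text
time: 22.65
ee_pos: [0.5884, -0.0218, 0.0096]
tcp_rot: [-180.0, -0.2, 164.0]
wrist_force: [-7.3, 3.5, 6.1]
opening: 0.0444
grasp_force: 41.5
```

Emit:
servo_tool(moves=[[[0,0,0],[-0.0007,0,0],30],[[0,0,0],[0,0,0],30]])

```text
time: 22.85
ee_pos: [0.5891, -0.022, 0.0097]
tcp_rot: [-180.0, -0.2, 164.0]
wrist_force: [-8.3, 1.8, 6.8]
opening: 0.0446
grasp_force: 41.5
```

Emit:
servo_tool(moves=[[[0,0,0],[-0.0007,0,0],30],[[0,0,0],[0,0,0],30]])

```text
time: 23.05
ee_pos: [0.5897, -0.0221, 0.0096]
tcp_rot: [-180.0, -0.2, 164.0]
wrist_force: [-8.1, 1.9, 6.5]
opening: 0.0443
grasp_force: 41.5
```

Emit:
servo_tool(moves=[[[0,0,0],[-0.0006,0,0],30],[[0,0,0],[0,0,0],30]])

```text
time: 23.25
ee_pos: [0.5904, -0.0223, 0.0096]
tcp_rot: [-180.0, -0.2, 164.0]
wrist_force: [-8.6, 2.9, 5.6]
opening: 0.0445
grasp_force: 41.5
```

Emit:
servo_tool(moves=[[[0,0,0],[-0.0006,0,0],30],[[0,0,0],[0,0,0],30]])

```text
time: 23.45
ee_pos: [0.5909, -0.0225, 0.0096]
tcp_rot: [-180.0, -0.2, 164.0]
wrist_force: [-9.0, 1.9, 6.0]
opening: 0.0443
grasp_force: 41.5
```

Emit:
servo_tool(moves=[[[0,0,0],[-0.0006,0,0],30],[[0,0,0],[0,0,0],30]])

```text
time: 23.65
ee_pos: [0.5915, -0.0226, 0.0097]
tcp_rot: [-180.0, -0.2, 164.0]
wrist_force: [-8.6, 2.6, 5.9]
opening: 0.045
grasp_force: 41.5
```

Emit:
servo_tool(moves=[[[0,0,0],[-0.0005,0,0],30],[[0,0,0],[0,0,0],30]])

```text
time: 23.85
ee_pos: [0.5919, -0.0228, 0.0096]
tcp_rot: [-180.0, -0.2, 164.0]
wrist_force: [-9.7, 2.1, 5.7]
opening: 0.0446
grasp_force: 41.5
```

Emit:
servo_tool(moves=[[[0,0,0],[-0.0005,0,0],30],[[0,0,0],[0,0,0],30]])

```text
time: 24.05
ee_pos: [0.5924, -0.0229, 0.0097]
tcp_rot: [-180.0, -0.2, 164.0]
wrist_force: [-8.8, 3.1, 7.2]
opening: 0.0447
grasp_force: 41.5
```

Emit:
servo_tool(moves=[[[0,0,0],[-0.0005,0,0],30],[[0,0,0],[0,0,0],30]])

```text
time: 24.25
ee_pos: [0.5929, -0.023, 0.0097]
tcp_rot: [-180.0, -0.2, 164.0]
wrist_force: [-8.4, 2.9, 5.2]
opening: 0.0448
grasp_force: 41.5
```

Emit:
servo_tool(moves=[[[0,0,0],[-0.0005,0,0],30],[[0,0,0],[0,0,0],30]])

```text
time: 24.45
ee_pos: [0.5934, -0.0232, 0.0097]
tcp_rot: [-180.0, -0.2, 164.0]
wrist_force: [-9.7, 2.8, 5.3]
opening: 0.0444
grasp_force: 41.5
```

Emit:
servo_tool(moves=[[[0,0,0],[-0.0005,0,0],30],[[0,0,0],[0,0,0],30]])

```text
time: 24.65
ee_pos: [0.5939, -0.0233, 0.0097]
tcp_rot: [-180.0, -0.2, 164.0]
wrist_force: [-9.3, 2.9, 5.9]
opening: 0.0449
grasp_force: 41.5
```

```bash
python3 - <<'E'
from h import *
np.set_printoptions(precision=4,suppress=True)
n="side";im,d=camera(n)
for k in("box_end_a","stop_face"):print(n,k,[(round(r["score"],2),w(n,r["xyz"])) for r in mark_of(k,n)[:4]])
cv2.imwrite("pics/s6.png",cv2.resize(im[190:250,190:280,::-1],None,fx=8,fy=8,interpolation=cv2.INTER_CUBIC))
o=get_obs();print(o["time"],o["ee_pos"],o["tcp_rot"],o["wrist_force"])
E
```

```text
side box_end_a [(0.68, array([ 0.6595, -0.0394,  0.0181])), (0.58, array([ 0.4876, -0.239 ,  0.0115])), (0.55, array([ 0.6498, -0.1604, -0.0042])), (0.5, array([ 0.5864, -0.0211,  0.0205]))]
side stop_face [(0.45, array([ 0.6555, -0.0409,  0.0088]))]
24.8 [ 0.5939 -0.0233  0.0096] [-179.9608   -0.1924  164.0068] [-8.3476  2.7255  7.0231]
```

View pics/s6.png

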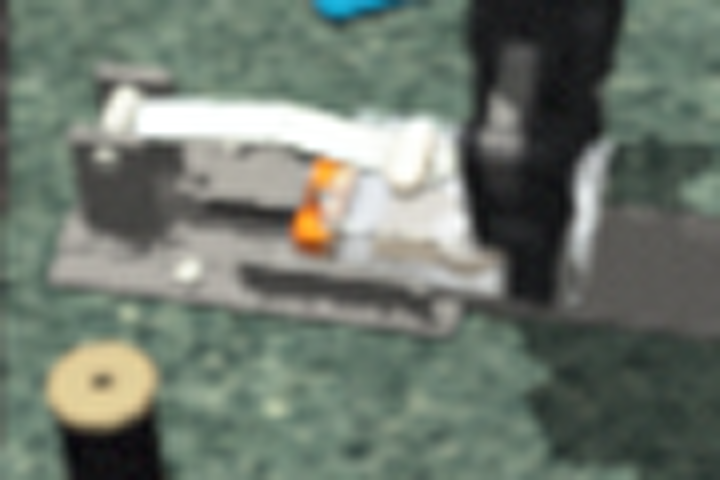

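Emit:
servo_tool(moves=[[[0,0,0],[-0.0004,0,0],30],[[0,0,0],[0,0,0],30]])

```text
time: 25.0
ee_pos: [0.5941, -0.0234, 0.0097]
tcp_rot: [-180.0, -0.2, 164.0]
wrist_force: [-9.0, 2.6, 6.4]
opening: 0.0446
grasp_force: 41.5
```

Emit:
servo_tool(moves=[[[0,0,0],[-0.0004,0,0],30],[[0,0,0],[0,0,0],30]])

```text
time: 25.2
ee_pos: [0.5941, -0.0234, 0.0096]
tcp_rot: [-180.0, -0.3, 164.0]
wrist_force: [-11.9, 3.9, 8.1]
opening: 0.0445
grasp_force: 41.6
```

Emit:
servo_tool(moves=[[[0,0,0],[-0.0003,0,0],30],[[0,0,0],[0,0,0],30]])

```text
time: 25.4
ee_pos: [0.5941, -0.0234, 0.0096]
tcp_rot: [-180.0, -0.3, 164.0]
wrist_force: [-13.1, 3.0, 9.2]
opening: 0.0443
grasp_force: 41.6
```

Emit:
servo_tool(moves=[[[0,0,0],[-0.0003,0,0],30],[[0,0,0],[0,0,0],30],[[0,0,0],[0,0,0],30]])

```text
time: 25.7
ee_pos: [0.5941, -0.0234, 0.0096]
tcp_rot: [-180.0, -0.3, 164.0]
wrist_force: [-15.1, 4.5, 9.4]
opening: 0.0447
grasp_force: 41.7
```

Emit:
servo_tool(moves=[[[0,0,0],[0,0,0],60],[[0,0,0],[0,0,0],75],[[0,0,0],[0,0,0],90],[[0,0,0],[0,0,0],100],[[0,0,0],[0,0,0],100],[[0,0,0],[0,0,0],100],[[0,0,0],[0,0,0],100]])

```text
time: 26.4
ee_pos: [0.5965, -0.0241, 0.0098]
tcp_rot: [-180.0, -0.0, 164.0]
wrist_force: [-0.2, -0.1, -0.1]
opening: 0.0854
grasp_force: 0.0
```

Emit:
servo_tool(moves=[[[0,0,0],[0.005,0,-0.005],100],[[0,0,0],[0.005,0,-0.015],100],[[0,0,0],[0.01,0,-0.03],100],[[0,0,0],[0.02,0,-0.04],100],[[0,0,0],[0.03,0,-0.04],100],[[0,0,0],[0.04,0,-0.03],100],[[0,0,0],[0.04,0,0],100],[[0,0,0],[0,0,0],100],[[0,0,0],[0,0,0],100]])

```text
time: 27.3
ee_pos: [0.4521, 0.0176, 0.1716]
tcp_rot: [180.0, 0.1, 164.0]
wrist_force: [0.8, -0.1, -0.5]
opening: 0.0858
grasp_force: 0.0
```

```bash
python3 - <<'E'
from h import *
np.set_printoptions(precision=4,suppress=True)
for n in("side","top"):
    im,d=camera(n)
    for k in("box_end_a","stop_face"):print(n,k,[(round(r["score"],2),w(n,r["xyz"])) for r in mark_of(k,n)[:4]])
    if n=="side":cv2.imwrite("pics/s7.png",cv2.resize(im[190:250,190:290,::-1],None,fx=8,fy=8,interpolation=cv2.INTER_CUBIC))
o=get_obs();print(o["time"],o["ee_pos"],o["tcp_rot"],o["wrist_force"])
E
```

```text
side box_end_a [(0.97, array([ 0.5855, -0.0235,  0.0196])), (0.69, array([ 0.6602, -0.0406,  0.0175])), (0.67, array([ 0.4883, -0.1619,  0.0123])), (0.59, array([ 0.4893, -0.2385,  0.0109]))]
side stop_face [(0.49, array([ 0.6549, -0.0413,  0.0123]))]
top box_end_a [(0.86, array([ 0.486 , -0.2388,  0.0161])), (0.79, array([ 0.5803, -0.0203,  0.0183])), (0.79, array([ 0.4833, -0.1634,  0.0137])), (0.62, array([ 0.6532, -0.0399,  0.0202]))]
top stop_face [(0.44, array([ 0.6531, -0.0429,  0.0168]))]
27.6 [0.4528 0.0172 0.1694] [-179.9442   -0.1036  163.9719] [-0.2483  0.1817 -0.2771]
```

View pics/s7.png

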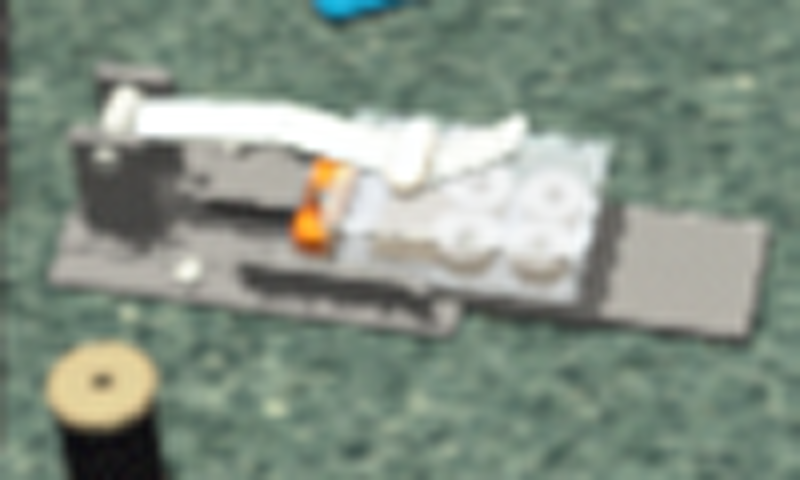

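```bash
python3 -c "
from workcell import *
print(job_done())"
```

```text
the job is handed in; nothing more can be done
None
```

The box is parked in the dock, home against the orange stop with the hold-down arm bearing on its lid and the gripper clear of it. I pressed it against the stop with an estimated 6 N and saw no sign of the stop shifting. I handed the job in at about 28 s; the hand-in returned no verdict.

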